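# Start the short polish

### The arm

A 7-joint arm with a two-finger parallel gripper is mounted at the origin on the work surface. World frame = base frame: x ahead of the robot, y to its left, z up, the work surface at z = 0. Lengths are in m, angles in degrees, forces in N, time in s.
With the tool pointing down it reaches from about 0.425 to 0.875 m from the base axis. Payload 4.7 kg.
Tool frame: the origin (TCP) lies on the centre line of the jaws, within the pads' length; the fingertips stand 11 mm ahead of it and the grasp point (between the pads) lies 8 mm behind it; z points along the fingers, y is the line along which they close (so a half turn about z gives the same grasp; the last joint's range is limited). The gripper opens to 87 mm and grips with 3 to 60 N. Pads are 19 mm wide; open, the fingers measure 117 mm over their backs; the gripper's body (75 mm by 190 mm) begins 51 mm behind the grasp point.
Start: joints at [-65.369, 18.392, -4.016, 83.108, 1.295, 78.541, -3.26], TCP at [0.263, 0.595, 0.234] pointing down, gripper open.
Joint ranges: [-163.93, 163.93], [-17.29, 119.83], [-79.2, 71.16], [3.27, 140.29], [-89.18, 269.18], [5.43, 117.66], [-154.24, 154.24]. Speed limits (degrees/s): [147.25, 147.25, 180, 180, 180, 180, 180].

### API

Orientations are given as a 3x3 rotation matrix whose columns are the frame's x, y, z axes.
In Python, from cell import env gives the robot as it stands.
- The arm moves only by the shell command python3 -m crank 'ROWS'. ROWS is JSON, a list of rows, each an object of numbers: "x", "y", "z": the shift along the tool's x, y, z in m; "wx", "wy", "wz": the turn, a rotation vector about the tool's x, y, z in degrees; "grip": the closure, from 0 (fully open) to 1 (shut). A call has exactly 8 rows; each row shifts and turns the commanded pose from where the row before left it, along the tool's axes as they then stand; what a row does not reach is not made up. A row lasts 1/8 s, in which the tool goes at most 62.5 mm and 10.7 degrees, less where a joint would pass 70% of its speed; a pose out of reach is approached as far as the arm can. A call with a gripper value outside its range is refused whole. The fingers move at their own pace and stop on an object; the grip force is fixed at half the most. Time passes only in rows, so rows that do not move let the fingers close, or fill a call up. It gives the time, the measured TCP pose, the force, the opening and the grip force at its end, in the units of the state.
- env.sense(): the state, without advancing time (a new reading comes with each control period).
- env.grab_frame(name): name is "side" or "top"; returns (picture, depth): 384x512x3 uint8, red, green, blue; 384x512 float32, m along the optical axis (not along the pixel's ray), 0 where there is no reading.
- env.camera_params(name): a dict with "K" (3x3 intrinsics, pixels), "camera_from_world" (4x4, takes a point from world to camera coordinates). Camera axes: x right, y down, z forward; pixel columns grow to the right and rows downward; lengths in m; the calibration is good to about 2 mm. A picture is of the moment at which its call begins. camera_params takes no time and is no camera call.
- env.sign_off(): hands the job in; it is judged then, once.
The state is a dict: "time": time; "joints": joint angles; "dq": joint speeds; "joint_torque": joint torques, N m; "position": TCP position; "ee_rot": TCP orientation; "force": force on the tool from outside, world axes, zero at the start; "ft_torque": the same for the moment, N m; "finger_gap": opening from 0.0 (shut) to 1.0 (fully open); "grip_force": force on a finger pad.
Only numpy, scipy, OpenCV 4.12 (cv2) and the standard library are available. Lean on these libraries where they do the work, as an engineer would, in place of code of your own. Each camera call takes 0.05 s, during which the arm holds its last target. There are 200 camera calls.

### The job

Start the ring polisher on its short programme, using only the closed fingertips: press its open lid down until it is fully shut, then tip the black rocker fully to on (the end with the white bar goes down), then push the blue key all the way in so that it stays in, and last press the green start key all the way down and let it spring back. Leave the yellow key alone, and do not pick up or shift anything on the bench.

Things in the scene. Friction and masses are not known exactly. Their poses are not given: they have to be found in the camera images.
- polisher: Ring polisher, fixed, 190 (x) by 330 mm (y). Origin: centre of its underside; x points to the lid's hinge side, y from control deck to tub. Grey tub, 100 mm high, brass rings inside, at y -5 to 165 mm under the lid. Green deck, 65 mm high, dark top plate, at y -165 to -5 mm; on it stand rocker, blue, yellow and green keys in a 70 mm square, in places that vary.
- lid (a joint): Lid angle in rad: 0 shut, grows as it opens, starts at 0.5 to 0.9, stop at 1.2. A white plate 200 mm long (hinge to lip), 170 wide, 8 thick, blue stripe along the lip, grey patch in the middle. Its stiff hinge holds any angle; pressing its upper face straight down, 100 mm horizontally from the hinge, shuts it with under 10 N; then it meets a hard stop.
- lid_hinge (a point): Fixed point at mid-width on the lid's hinge line, which runs along the polisher's y, level with the tub's rim (100 mm above the bench). The lid's underside passes through it; the shut lid's upper face lies 8 mm higher.
- lid_lip (a point): Middle of the free edge (lip) of the lid, on its upper face; it moves with the lid.
- rocker (a joint): Tilt of the black power rocker in rad: 0 off (as it starts), 0.28 fully on. It stays where it is left.
- rocker_on (a point): Press point on the rocker's on half, 18 mm from the pivot, by the white bar. Black V-shaped rocker, 56 mm long along the polisher's x, 26 wide, in a grey frame 66 x 40 mm, 10 mm high. The on end lies to the polisher's +x and stands up while off; pressed with about 3 N this point sinks 5 mm, to 18 mm above the deck, and the on half is then level.
- blue (a joint): Travel of the blue key in m: 0 out, 0.006 fully in.
- blue_top (a point): Centre of the top of the blue programme key (short polish), a 26 mm square cap in a grey 40 mm square frame 12 mm high. It slides straight down by up to 6 mm against a steady 3 N and stays where it is pushed. This point starts 22 mm above the deck.
- yellow (a joint): Travel of the yellow key in m: 0 out, 0.006 fully in.
- yellow_top (a point): Centre of the top of the yellow programme key (long polish, not wanted), a 26 mm square cap in a grey 40 mm square frame 12 mm high. It slides straight down by up to 6 mm against a steady 3 N and stays where it is pushed. This point starts 22 mm above the deck.
- green (a joint): Travel of the green start key in m: 0 out, 0.006 fully pressed; it springs back.
- green_top (a point): Centre of the top of the green start key, a round cap 28 mm across in a round grey housing 44 mm across and 12 mm high, on a spring: 1.5 N to start moving, 5 N fully down after 6 mm. This point starts 22 mm above the deck.
- ringcone: Wooden ring cone, loose: foot 56 mm across, tapering upright to 95 mm high. Origin: centre of its underside. Beside the control deck.
- gempot: Dark steel open pot, loose: 54 mm across, 35 mm high. Origin: centre of its underside. Beside the control deck.
- jar: Amber jar with a brass cap, loose: 48 mm across, 70 mm high. Origin: centre of its underside. Beside the tub.
- pliers: Pliers with yellow handles, loose, lying flat: 125 mm long, 14 mm high, about 60 mm wide. Origin: under the pivot; x along the jaws. In front of the polisher, on the robot's side.
Things that resemble listed ones, but are neither listed nor needed, are in the scene too. Leave any purple or red look-alike of the ringcone alone.

How it is judged (in metres and radians):
On the way, in this order (a step that is already met when the one before it is completed fails the run):
1. the lid is pressed shut (value of joint lid below 0.04 rad), for 0.1 s.
2. the rocker is tipped on (value of joint rocker above 0.22 rad), for 0.1 s.
3. the blue key is pushed in (value of joint blue above 0.0045 m), for 0.1 s.
4. the green key is pressed down (value of joint green above 0.0045 m), for 0.02 s.
5. the green key has sprung back (value of joint green below 0.0015 m), for 0.1 s.
At the end, for the whole second after the job is handed in: The lid is shut (within 0.04 rad), the rocker is on (above 0.22 of 0.28 rad), the blue key is in (above 4.5 of 6 mm), the green key is back out and the yellow key still out (both within 1.5 mm), and the ring cone, gem pot, jar and pliers stand still within 20 mm of where they were (value of joint lid below 0.04 rad and value of joint rocker above 0.22 rad and value of joint blue above 0.0045 m and value of joint each of green, yellow below 0.0015 m and distance of each of ringcone, gempot, jar, pliers from where it was at the start of the episode below 0.02 m and linear speed of each of ringcone, gempot, jar, pliers below 0.02 m/s); the robot touches nothing.
It fails at once if a control is pressed out of order: rocker before the lid is shut, blue before the rocker is on, or green before blue is in ((value of joint rocker above 0.14 rad and value of joint lid above 0.06 rad) or (value of joint blue above 0.003 m and value of joint rocker below 0.14 rad) or (value of joint green above 0.003 m and value of joint blue below 0.003 m)).
It fails at once if the yellow key is pushed (value of joint yellow above 0.002 m).
It fails at once if the lid is lifted further open instead of pushed shut (value of joint lid above 1.05 rad).
It fails at once if a loose thing on the bench (ring cone, gem pot, jar, pliers) is lifted or moved more than 20 mm (distance of any of ringcone, gempot, jar, pliers from where it was at the start of the episode above 0.02 m).
It fails at once if the arm or the gripper's body, not the fingers, presses on the polisher or a control (contact force between the arm and polisher above 2 N or contact force between the arm and rocker_c0 above 2 N or contact force between the arm and blue_c0 above 2 N or contact force between the arm and green_c0 above 2 N).
It also fails if it takes over 51 s, if anything falls off the work surface, if the arm or the gripper's body presses on something with over 40 N, if the wrist force passes 120 N, or if a joint passes its speed limit or range.

## Working session

There is one attempt and no reset: what is moved stays moved. The work goes in short steps, Python scripts to look and compute and a shell command to move; the robot and the scene stay as the last step left them, time stands still between calls to the robot, and variables do not carry over. Pictures are saved under pics/ and viewed, at most 10 in all, crops included, and the job is handed in when it is done.

```bash
mkdir -p pics; python3 - <<'E'
from cell import env
import cv2,numpy as np
for n in("side","top"):
    p,d=env.grab_frame(n); np.savez(f"pics/{n}0.npz",p=p,d=d)
    cv2.imwrite(f"pics/{n}0.png",cv2.resize(p[:,:,::-1],(800,600),interpolation=cv2.INTER_CUBIC))
    c=env.camera_params(n);print(n,c["K"].tolist(),np.round(c["camera_from_world"],3).tolist())
s=env.sense();print(s["time"],s["position"],np.round(s["ee_rot"],3).tolist(),s["force"])
E
```

```text
side [[347.5392419284891, 0.0, 256.8223982740398], [0.0, 347.5392419284891, 192.93669453839004], [0.0, 0.0, 1.0]] [[0.655, -0.755, -0.002, -0.385], [-0.529, -0.457, -0.716, 0.352], [0.539, 0.47, -0.699, 0.714], [0.0, 0.0, 0.0, 1.0]]
top [[360.76269131648064, 0.0, 254.15731331345484], [0.0, 360.76269131648064, 191.2224556315249], [0.0, 0.0, 1.0]] [[0.013, -1.0, 0.005, -0.019], [-0.994, -0.013, -0.107, 0.573], [0.107, -0.003, -0.994, 0.879], [0.0, 0.0, 0.0, 1.0]]
0.1 [0.26241218 0.59416202 0.23257045] [[-0.915, 0.404, -0.001], [0.404, 0.915, -0.002], [-0.0, -0.002, -1.0]] [-0.898232    0.69053955  0.19971709]
```

View pics/side0.png

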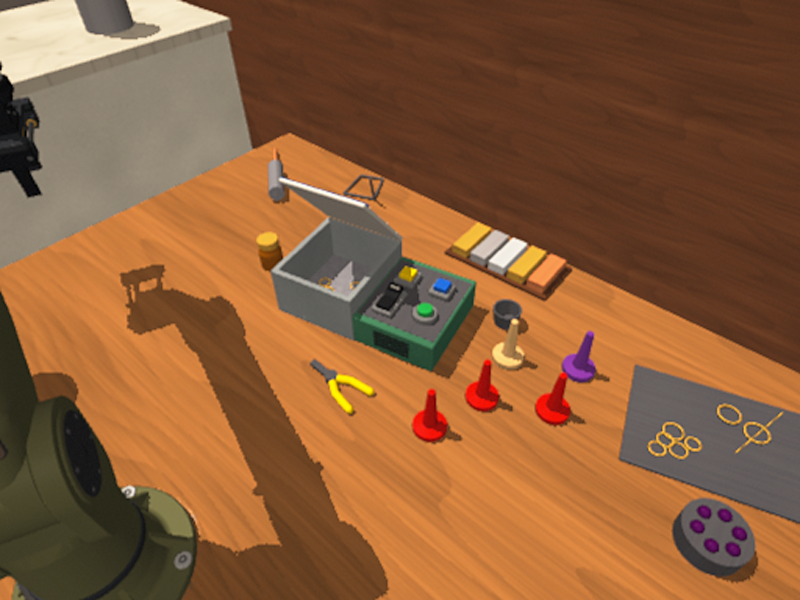

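View pics/top0.png

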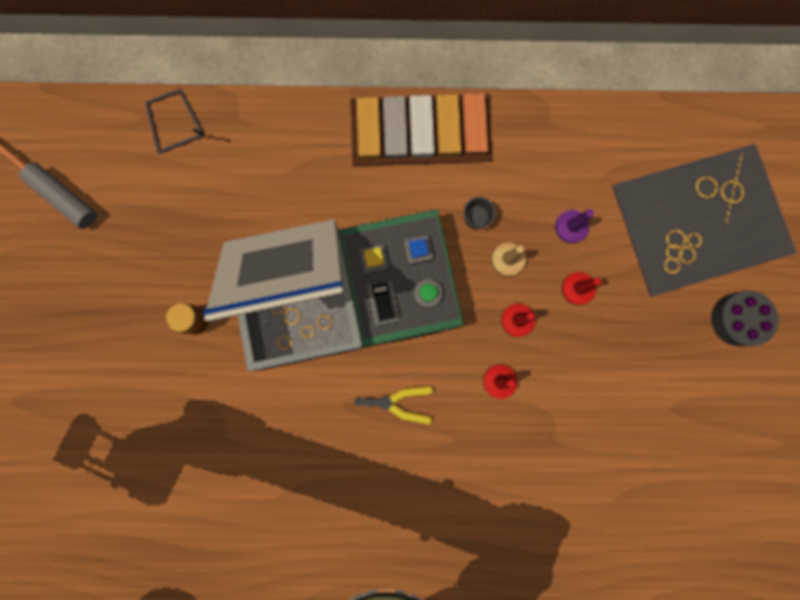

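The top view (800x600) shows the open lid (275,270) with its lip at (275,300), the rocker (383,302), blue (418,248), yellow (374,257) and green (428,292). Possible mix-ups are blue and yellow, and green against the deck's green rim. The beige cone (508,258), red and purple cones, pot (480,213), jar (182,318) and pliers (395,404) all stay clear. Next, one close crop.

```bash
python3 - <<'E'
import cv2,numpy as np
p=np.load("pics/top0.npz")["p"][125:245,125:305]
q=cv2.resize(p[:,:,::-1],None,fx=4.4,fy=4.4,interpolation=cv2.INTER_CUBIC)
cv2.imwrite("pics/crop0.png",q)
E
```

```text
(no output)
```

View pics/crop0.png

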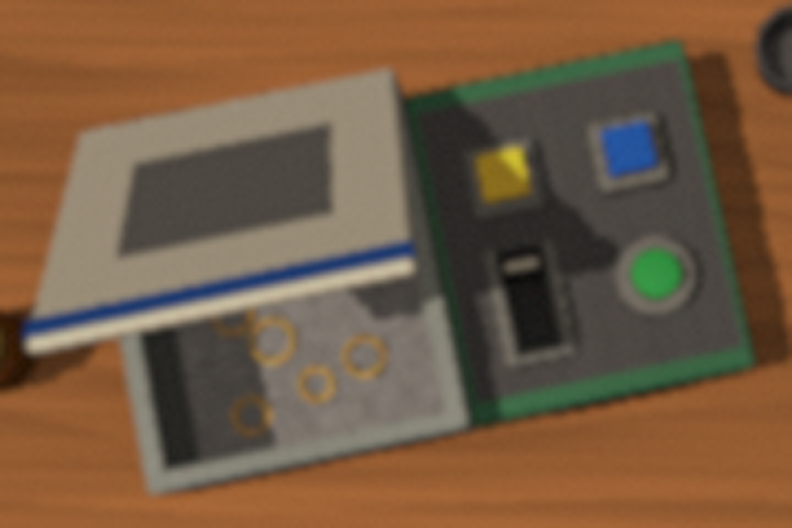

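The crop shows blue (630,148), yellow (503,175), the rocker's white bar (521,265) in frame centre (535,303), green (656,272), lip corners (28,330) and (412,250), and hinge corners (80,133) and (392,70).

```bash
cat >h.py <<'E'
from cell import env
import numpy as np
def ray(n,u,v):
    c=env.camera_params(n);T=np.array(c["camera_from_world"]);R,t=T[:3,:3],T[:3,3]
    return -R.T@t, R.T@np.linalg.inv(c["K"])@[u,v,1]
def atz(n,u,v,z):
    o,d=ray(n,u,v);return o+d*(z-o[2])/d[2]
def atd(n,u,v,D):
    o,d=ray(n,u,v);return o+d*D
E
python3 - <<'E'
from h import *
d=np.load("pics/top0.npz")["d"]
cr=lambda x,y:(125+(x+.5)/4.4-.5,125+(y+.5)/4.4-.5)
for n,x,y,z in [("blue",630,148,.087),("yellow",503,175,.087),("bar",521,265,.09),("frame",535,303,.075),("green",656,272,.087),("dk_far",683,42,.065),("dk_near",752,365,.065),("tubnear_l",152,490,.1),("tubnear_r",468,425,.1),("hinge_l",80,133,.106),("hinge_r",392,70,.106),("lip_l",30,322,.2),("lip_r",408,246,.2),("patch",225,190,.15)]:
    u,v=cr(x,y);print(n,np.round(atz("top",u,v,z),4),np.round(atd("top",u,v,d[int(round(v)),int(round(u))]),4))
E
```

```text
blue [ 0.6465 -0.0433  0.087 ] [ 0.6467 -0.0434  0.0864]
yellow [0.6307 0.0253 0.087 ] [0.6304 0.0253 0.0887]
bar [0.5814 0.0147 0.09  ] [0.5814 0.0147 0.0895]
frame [0.5625 0.0072 0.075 ] [0.5615 0.007  0.0853]
green [ 0.5789 -0.0579  0.087 ] [ 0.5787 -0.0578  0.0888]
dk_far [ 0.7118 -0.0735  0.065 ] [ 0.7295 -0.0783 -0.    ]
dk_near [ 0.5309 -0.1123  0.065 ] [ 0.5311 -0.1126  0.0623]
tubnear_l [0.4593 0.2049 0.1   ] [0.4594 0.2046 0.1014]
tubnear_r [0.4952 0.0409 0.1   ] [0.4952 0.0408 0.1002]
hinge_l [0.6468 0.2492 0.106 ] [0.6684 0.2817 0.0016]
hinge_r [0.6832 0.0847 0.106 ] [0.6823 0.0843 0.1098]
lip_l [0.5379 0.239  0.2   ] [0.5336 0.2222 0.25  ]
lip_r [0.5758 0.0645 0.2   ] [0.5687 0.0594 0.2518]
patch [0.6097 0.1617 0.15  ] [0.6033 0.1536 0.1875]
```

```bash
python3 -m crank '[{"z":-0.02,"wz":-9,"grip":1},{"z":-0.02,"wz":-9,"grip":1},{"z":-0.02,"wz":-9,"grip":1},{"z":-0.02,"wz":-9,"grip":1},{"grip":1},{"grip":1},{"grip":1},{"grip":1}]'
cat >>h.py <<'E'
def todo(x,y,tipz):
    "shift in tool axes to bring the fingertips (11 mm ahead of TCP) to x,y,tipz; and turn to level / yaw 12.2"
    from scipy.spatial.transform import Rotation as Ro
    s=env.sense();R=np.array(s["ee_rot"]);c,k=np.cos(np.radians(12.2)),np.sin(np.radians(12.2))
    G=np.array([[-c,-k,0],[-k,c,0],[0,0,-1]]).T
    print("t",s["time"],"pos",np.round(s["position"],4),"F",np.round(s["force"],1),"gap",s["finger_gap"])
    print("shift",np.round(R.T@(np.array([x,y,tipz+.011])-s["position"]),4),"turn",np.round(Ro.from_matrix(R.T@G).as_rotvec(True),2))
E
python3 -c "
from h import *
todo(.567,.146,.29)"
```

```text
t 0.1 pos [0.2624 0.5942 0.2326] F [-0.9  0.7  0.2] gap 0.9949037288164552
shift [-0.4597 -0.2871 -0.0679] turn [-1.000e-01 -3.000e-02 -3.602e+01]schema error: expected keys x, y, z, wx, wy, wz, grip
```

```bash
python3 -m crank '[{"x":0,"y":0,"z":-0.02,"wx":0,"wy":0,"wz":-9,"grip":1},{"x":0,"y":0,"z":-0.02,"wx":0,"wy":0,"wz":-9,"grip":1},{"x":0,"y":0,"z":-0.02,"wx":0,"wy":0,"wz":-9,"grip":1},{"x":0,"y":0,"z":-0.01,"wx":0,"wy":0,"wz":-9,"grip":1},{"x":0,"y":0,"z":0,"wx":0,"wy":0,"wz":0,"grip":1},{"x":0,"y":0,"z":0,"wx":0,"wy":0,"wz":0,"grip":1},{"x":0,"y":0,"z":0,"wx":0,"wy":0,"wz":0,"grip":1},{"x":0,"y":0,"z":0,"wx":0,"wy":0,"wz":0,"grip":1}]'
python3 -c "
from h import *
todo(.567,.146,.29)"
```

```text
time: 1.1
position: [0.2625, 0.5945, 0.303]
ee_rot: [[-0.978, -0.21, -0.0], [-0.21, 0.978, -0.001], [0.0, -0.001, -1.0]]
force: [0.3, -0.4, -0.6]
finger_gap: 0.176
grip_force: 0.0
t 1.1 pos [0.2625 0.5945 0.303 ] F [ 0.3 -0.4 -0.6] gap 0.17590146716134503
shift [-0.2034 -0.5025  0.0023] turn [-0.04 -0.02 -0.06]
```

```bash
python3 -m crank '[{"x":-0.0145,"y":-0.036,"z":0,"wx":0,"wy":0,"wz":0,"grip":1},{"x":-0.0145,"y":-0.036,"z":0,"wx":0,"wy":0,"wz":0,"grip":1},{"x":-0.0145,"y":-0.036,"z":0,"wx":0,"wy":0,"wz":0,"grip":1},{"x":-0.0145,"y":-0.036,"z":0,"wx":0,"wy":0,"wz":0,"grip":1},{"x":-0.0145,"y":-0.036,"z":0,"wx":0,"wy":0,"wz":0,"grip":1},{"x":-0.0145,"y":-0.036,"z":0,"wx":0,"wy":0,"wz":0,"grip":1},{"x":-0.0145,"y":-0.036,"z":0,"wx":0,"wy":0,"wz":0,"grip":1},{"x":-0.0145,"y":-0.036,"z":0,"wx":0,"wy":0,"wz":0,"grip":1}]'
python3 -m crank '[{"x":-0.0145,"y":-0.036,"z":0,"wx":0,"wy":0,"wz":0,"grip":1},{"x":-0.0145,"y":-0.036,"z":0,"wx":0,"wy":0,"wz":0,"grip":1},{"x":-0.0145,"y":-0.036,"z":0,"wx":0,"wy":0,"wz":0,"grip":1},{"x":-0.0145,"y":-0.036,"z":0,"wx":0,"wy":0,"wz":0,"grip":1},{"x":-0.0145,"y":-0.036,"z":0,"wx":0,"wy":0,"wz":0,"grip":1},{"x":-0.0145,"y":-0.036,"z":0,"wx":0,"wy":0,"wz":0,"grip":1},{"x":0,"y":0,"z":0,"wx":0,"wy":0,"wz":0,"grip":1},{"x":0,"y":0,"z":0,"wx":0,"wy":0,"wz":0,"grip":1}]'
python3 -c "
from h import *
todo(.567,.146,.26)"
```

```text
time: 2.1
position: [0.4373, 0.3364, 0.3036]
ee_rot: [[-0.978, -0.21, 0.0], [-0.21, 0.978, 0.0], [-0.0, 0.0, -1.0]]
force: [1.0, -0.0, 0.2]
finger_gap: 0.007
grip_force: 0.0
time: 3.1
position: [0.5669, 0.1456, 0.3034]
ee_rot: [[-0.977, -0.211, -0.001], [-0.211, 0.977, 0.001], [0.0, 0.001, -1.0]]
force: [0.1, 0.2, -0.2]
finger_gap: 0.004
grip_force: 0.0
t 3.1 pos [0.5669 0.1456 0.3034] F [ 0.1  0.2 -0.2] gap 0.004433853554744919
shift [-0.0002  0.0003  0.0324] turn [ 0.05 -0.02 -0.01]
```

```bash
python3 -m crank '[{"x":0,"y":0,"z":0.02,"wx":0,"wy":0,"wz":0,"grip":1},{"x":0,"y":0,"z":0.02,"wx":0,"wy":0,"wz":0,"grip":1},{"x":0,"y":0,"z":0.01,"wx":0,"wy":0,"wz":0,"grip":1},{"x":0,"y":0,"z":0.01,"wx":0,"wy":0,"wz":0,"grip":1},{"x":0,"y":0,"z":0.01,"wx":0,"wy":0,"wz":0,"grip":1},{"x":0,"y":0,"z":0.01,"wx":0,"wy":0,"wz":0,"grip":1},{"x":0,"y":0,"z":0.01,"wx":0,"wy":0,"wz":0,"grip":1},{"x":0,"y":0,"z":0.0,"wx":0,"wy":0,"wz":0,"grip":1}]'
python3 - <<'E'
from h import *
import cv2
p,d=env.grab_frame("side")
cv2.imwrite("pics/s1.png",cv2.resize(p[60:250,120:373,::-1],(800,600)))
todo(.567,.146,.108)
E
```

```text
time: 4.1
position: [0.5667, 0.1445, 0.2122]
ee_rot: [[-0.978, -0.211, -0.002], [-0.211, 0.978, -0.001], [0.002, -0.0, -1.0]]
force: [0.5, -0.5, 0.4]
finger_gap: 0.002
grip_force: 0.0
t 4.15 pos [0.5668 0.1445 0.2127] F [ 0.3 -1.   0.1] gap 0.007668393847564084
shift [-0.0007  0.0014  0.0937] turn [-0.01 -0.1  -0.03]
```

View pics/s1.png

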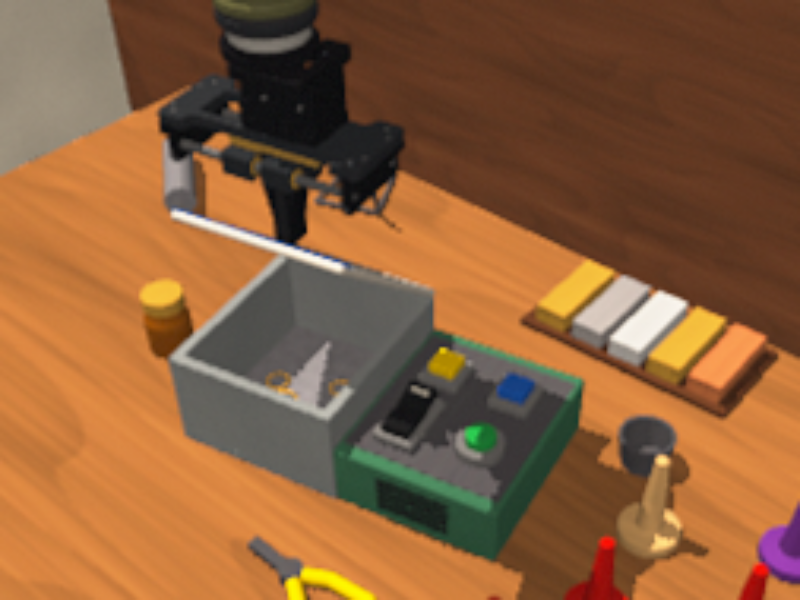

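The side crop shows the fingertip at (288,240) on the lid's upper face, with the lid already moving down and the deck untouched. I'll keep pressing.

```bash
python3 -m crank '[{"x":0,"y":0,"z":0.012,"wx":0,"wy":0,"wz":0,"grip":1},{"x":0,"y":0,"z":0.012,"wx":0,"wy":0,"wz":0,"grip":1},{"x":0,"y":0,"z":0.012,"wx":0,"wy":0,"wz":0,"grip":1},{"x":0,"y":0,"z":0.012,"wx":0,"wy":0,"wz":0,"grip":1},{"x":0,"y":0,"z":0.012,"wx":0,"wy":0,"wz":0,"grip":1},{"x":0,"y":0,"z":0.012,"wx":0,"wy":0,"wz":0,"grip":1},{"x":0,"y":0,"z":0.012,"wx":0,"wy":0,"wz":0,"grip":1},{"x":0,"y":0,"z":0.004,"wx":0,"wy":0,"wz":0,"grip":1}]'
python3 -m crank '[{"x":0,"y":0,"z":0.002,"wx":0,"wy":0,"wz":0,"grip":1},{"x":0,"y":0,"z":0.002,"wx":0,"wy":0,"wz":0,"grip":1},{"x":0,"y":0,"z":0.001,"wx":0,"wy":0,"wz":0,"grip":1},{"x":0,"y":0,"z":0.001,"wx":0,"wy":0,"wz":0,"grip":1},{"x":0,"y":0,"z":0,"wx":0,"wy":0,"wz":0,"grip":1},{"x":0,"y":0,"z":0,"wx":0,"wy":0,"wz":0,"grip":1},{"x":0,"y":0,"z":0,"wx":0,"wy":0,"wz":0,"grip":1},{"x":0,"y":0,"z":0,"wx":0,"wy":0,"wz":0,"grip":1}]'
```

```text
time: 5.15
position: [0.5665, 0.1446, 0.1242]
ee_rot: [[-0.977, -0.211, -0.002], [-0.211, 0.977, -0.001], [0.002, -0.0, -1.0]]
force: [-2.2, -0.8, 3.5]
finger_gap: 0.006
grip_force: 1.3
time: 6.15
position: [0.5676, 0.1449, 0.1196]
ee_rot: [[-0.977, -0.211, 0.001], [-0.211, 0.977, 0.0], [-0.001, 0.0, -1.0]]
force: [-0.1, 0.4, 0.5]
finger_gap: 0.003
grip_force: 0.3
```

```bash
python3 -m crank '[{"x":0,"y":0,"z":0.001,"wx":0,"wy":0,"wz":0,"grip":1},{"x":0,"y":0,"z":0.001,"wx":0,"wy":0,"wz":0,"grip":1},{"x":0,"y":0,"z":0.001,"wx":0,"wy":0,"wz":0,"grip":1},{"x":0,"y":0,"z":0.001,"wx":0,"wy":0,"wz":0,"grip":1},{"x":0,"y":0,"z":0,"wx":0,"wy":0,"wz":0,"grip":1},{"x":0,"y":0,"z":0,"wx":0,"wy":0,"wz":0,"grip":1},{"x":0,"y":0,"z":0,"wx":0,"wy":0,"wz":0,"grip":1},{"x":0,"y":0,"z":0,"wx":0,"wy":0,"wz":0,"grip":1}]'
```

```text
time: 7.15
position: [0.5677, 0.1449, 0.1193]
ee_rot: [[-0.978, -0.211, 0.001], [-0.211, 0.978, 0.001], [-0.001, 0.001, -1.0]]
force: [-8.4, -2.4, 20.3]
finger_gap: 0.008
grip_force: 9.9
```

The hard stop is reached: 20 N and no further motion. Next I'll rise and go over the rocker.

```bash
python3 -m crank '[{"x":0,"y":0,"z":-0.025,"wx":0,"wy":0,"wz":0,"grip":1},{"x":0,"y":0,"z":-0.025,"wx":0,"wy":0,"wz":0,"grip":1},{"x":0.004,"y":-0.033,"z":0,"wx":0,"wy":0,"wz":0,"grip":1},{"x":0.004,"y":-0.033,"z":0,"wx":0,"wy":0,"wz":0,"grip":1},{"x":0.004,"y":-0.033,"z":0,"wx":0,"wy":0,"wz":0,"grip":1},{"x":0.004,"y":-0.033,"z":0,"wx":0,"wy":0,"wz":0,"grip":1},{"x":0,"y":0,"z":0,"wx":0,"wy":0,"wz":0,"grip":1},{"x":0,"y":0,"z":0,"wx":0,"wy":0,"wz":0,"grip":1}]'
python3 - <<'E'
from h import *
import cv2
todo(.580,.0125,.083)
p,d=env.grab_frame("side")
cv2.imwrite("pics/s2.png",cv2.resize(p[90:250,170:383,::-1],(800,600),interpolation=cv2.INTER_CUBIC))
E
```

```text
time: 8.15
position: [0.5795, 0.0134, 0.1654]
ee_rot: [[-0.977, -0.212, -0.0], [-0.212, 0.977, 0.001], [-0.0, 0.001, -1.0]]
force: [-0.2, 0.6, -0.3]
finger_gap: 0.006
grip_force: 0.0
t 8.15 pos [0.5795 0.0134 0.1654] F [-0.2  0.6 -0.3] gap 0.006182062110416621
shift [-0.0003 -0.0011  0.0714] turn [0.05 0.01 0.01]
```

View pics/s2.png

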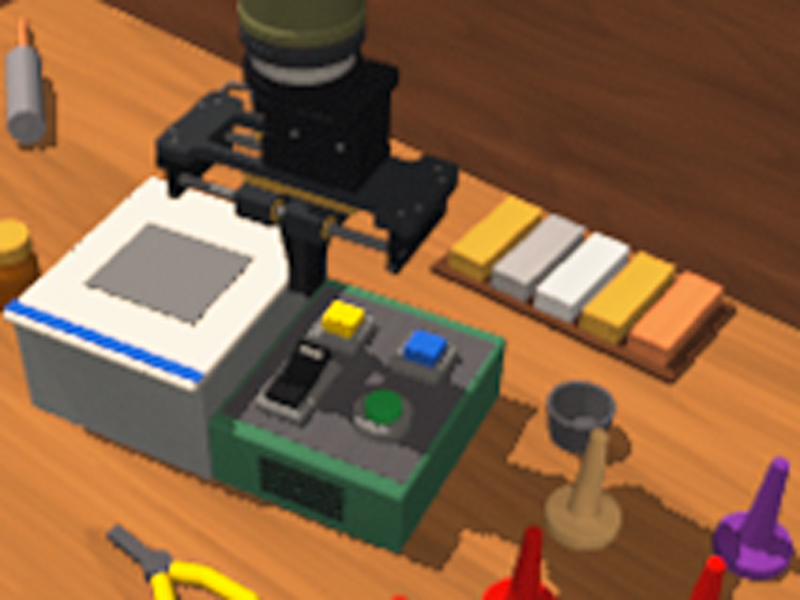

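The side crop shows the lid fully shut with its lip flush on the rim at (110,345). The fingertip (305,290) is above the rocker bar (312,350), and yellow (345,318) is out. Now I press the rocker.

```bash
python3 -c "
from h import *
for n,x,y in(('bar',312,352),('blue',425,344),('green',383,404),('yellow',344,314)):print(n,np.round(atz('side',170+x*213/800,90+y*160/600,.087),4))"
python3 -m crank '[{"x":0,"y":-0.001,"z":0.02,"wx":0,"wy":0,"wz":0,"grip":1},{"x":0,"y":0,"z":0.02,"wx":0,"wy":0,"wz":0,"grip":1},{"x":0,"y":0,"z":0.01,"wx":0,"wy":0,"wz":0,"grip":1},{"x":0,"y":0,"z":0.006,"wx":0,"wy":0,"wz":0,"grip":1},{"x":0,"y":0,"z":0.006,"wx":0,"wy":0,"wz":0,"grip":1},{"x":0,"y":0,"z":0.005,"wx":0,"wy":0,"wz":0,"grip":1},{"x":0,"y":0,"z":0.004,"wx":0,"wy":0,"wz":0,"grip":1},{"x":0,"y":0,"z":0,"wx":0,"wy":0,"wz":0,"grip":1}]'
```

```text
bar [0.5857 0.0128 0.087 ]
blue [ 0.6478 -0.0456  0.087 ]
green [ 0.5778 -0.062   0.087 ]
yellow [0.6342 0.0226 0.087 ]
time: 9.2
position: [0.58, 0.0115, 0.0947]
ee_rot: [[-0.977, -0.211, 0.001], [-0.211, 0.977, 0.0], [-0.001, -0.0, -1.0]]
force: [0.9, 0.0, 1.8]
finger_gap: 0.005
grip_force: 0.6
```

```bash
python3 -m crank '[{"x":0,"y":0,"z":0.001,"wx":0,"wy":0,"wz":0,"grip":1},{"x":0,"y":0,"z":0.001,"wx":0,"wy":0,"wz":0,"grip":1},{"x":0,"y":0,"z":0.001,"wx":0,"wy":0,"wz":0,"grip":1},{"x":0,"y":0,"z":0.001,"wx":0,"wy":0,"wz":0,"grip":1},{"x":0,"y":0,"z":0,"wx":0,"wy":0,"wz":0,"grip":1},{"x":0,"y":0,"z":0,"wx":0,"wy":0,"wz":0,"grip":1},{"x":0,"y":0,"z":0,"wx":0,"wy":0,"wz":0,"grip":1},{"x":0,"y":0,"z":0,"wx":0,"wy":0,"wz":0,"grip":1}]'
```

```text
time: 10.2
position: [0.5801, 0.0115, 0.0943]
ee_rot: [[-0.978, -0.211, 0.001], [-0.211, 0.978, 0.001], [-0.001, 0.001, -1.0]]
force: [-7.8, 0.0, 21.6]
finger_gap: 0.006
grip_force: 10.5
```

The rocker is at its stop with 21 N. Next I rise and move over blue.

```bash
python3 -m crank '[{"x":0,"y":0,"z":-0.02,"wx":0,"wy":0,"wz":0,"grip":1},{"x":0,"y":0,"z":-0.025,"wx":0,"wy":0,"wz":0,"grip":1},{"x":-0.0135,"y":-0.017,"z":0,"wx":0,"wy":0,"wz":0,"grip":1},{"x":-0.0135,"y":-0.017,"z":0,"wx":0,"wy":0,"wz":0,"grip":1},{"x":-0.0135,"y":-0.017,"z":0,"wx":0,"wy":0,"wz":0,"grip":1},{"x":-0.0135,"y":-0.017,"z":0,"wx":0,"wy":0,"wz":0,"grip":1},{"x":0,"y":0,"z":0,"wx":0,"wy":0,"wz":0,"grip":1},{"x":0,"y":0,"z":0,"wx":0,"wy":0,"wz":0,"grip":1}]'
python3 - <<'E'
from h import *
import cv2
todo(.647,-.044,.081)
p,d=env.grab_frame("side")
cv2.imwrite("pics/s3.png",cv2.resize(p[110:230,210:370,::-1],(800,600),interpolation=cv2.INTER_CUBIC))
E
```

```text
time: 11.2
position: [0.6459, -0.0432, 0.135]
ee_rot: [[-0.977, -0.211, -0.002], [-0.211, 0.977, 0.001], [0.002, 0.001, -1.0]]
force: [-0.9, 1.0, -0.7]
finger_gap: 0.004
grip_force: 0.0
t 11.2 pos [ 0.6459 -0.0432  0.135 ] F [-0.9  1.  -0.7] gap 0.003551757099314035
shift [-0.001  -0.0011  0.043 ] turn [ 0.05 -0.09 -0.02]
```

View pics/s3.png

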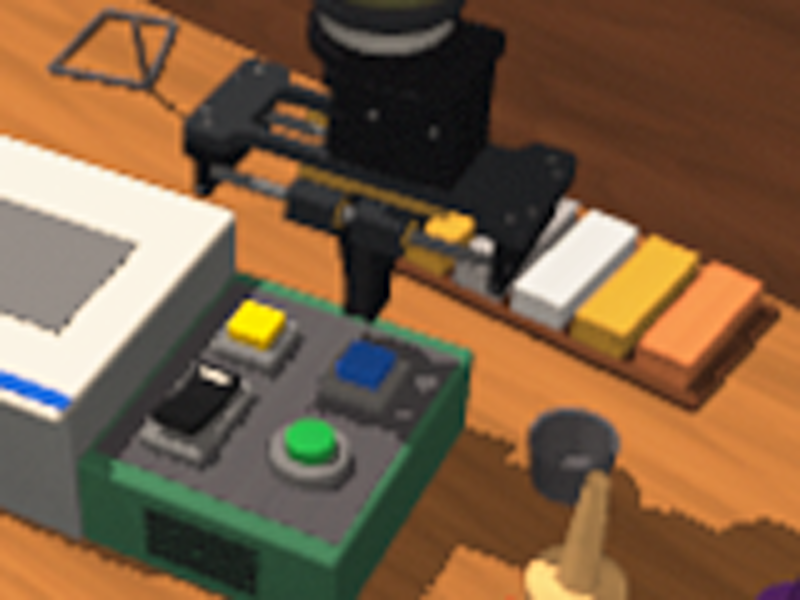

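The rocker is on with its white-bar end down (220,378). The fingertip (362,312) is over blue (368,362), yellow (257,325) is out, and green (310,440) is out. Next I push blue.

```bash
python3 -m crank '[{"x":-0.001,"y":-0.001,"z":0.015,"wx":0,"wy":0,"wz":0,"grip":1},{"x":0,"y":0,"z":0.012,"wx":0,"wy":0,"wz":0,"grip":1},{"x":0,"y":0,"z":0.006,"wx":0,"wy":0,"wz":0,"grip":1},{"x":0,"y":0,"z":0.005,"wx":0,"wy":0,"wz":0,"grip":1},{"x":0,"y":0,"z":0.004,"wx":0,"wy":0,"wz":0,"grip":1},{"x":0,"y":0,"z":0.002,"wx":0,"wy":0,"wz":0,"grip":1},{"x":0,"y":0,"z":0.001,"wx":0,"wy":0,"wz":0,"grip":1},{"x":0,"y":0,"z":0,"wx":0,"wy":0,"wz":0,"grip":1}]'
```

```text
time: 12.25
position: [0.6478, -0.0443, 0.0923]
ee_rot: [[-0.978, -0.211, -0.0], [-0.211, 0.978, 0.001], [0.0, 0.001, -1.0]]
force: [-6.3, 0.8, 9.6]
finger_gap: 0.008
grip_force: 4.9
```

```bash
python3 -m crank '[{"x":0,"y":0,"z":0.001,"wx":0,"wy":0,"wz":0,"grip":1},{"x":0,"y":0,"z":0.001,"wx":0,"wy":0,"wz":0,"grip":1},{"x":0,"y":0,"z":0.001,"wx":0,"wy":0,"wz":0,"grip":1},{"x":0,"y":0,"z":0,"wx":0,"wy":0,"wz":0,"grip":1},{"x":0,"y":0,"z":0,"wx":0,"wy":0,"wz":0,"grip":1},{"x":0,"y":0,"z":0,"wx":0,"wy":0,"wz":0,"grip":1},{"x":0,"y":0,"z":0,"wx":0,"wy":0,"wz":0,"grip":1},{"x":0,"y":0,"z":0,"wx":0,"wy":0,"wz":0,"grip":1}]'
```

```text
time: 13.25
position: [0.6479, -0.0444, 0.092]
ee_rot: [[-0.978, -0.211, 0.0], [-0.211, 0.978, 0.001], [-0.001, 0.001, -1.0]]
force: [-10.3, 0.3, 22.2]
finger_gap: 0.008
grip_force: 11.2
```

Blue is fully in, with the tip at 0.081 m and 22 N. Next is green.

```bash
python3 -m crank '[{"x":0,"y":0,"z":-0.02,"wx":0,"wy":0,"wz":0,"grip":1},{"x":0,"y":0,"z":-0.025,"wx":0,"wy":0,"wz":0,"grip":1},{"x":0.018,"y":0,"z":0,"wx":0,"wy":0,"wz":0,"grip":1},{"x":0.018,"y":0,"z":0,"wx":0,"wy":0,"wz":0,"grip":1},{"x":0.018,"y":0,"z":0,"wx":0,"wy":0,"wz":0,"grip":1},{"x":0.017,"y":0,"z":0,"wx":0,"wy":0,"wz":0,"grip":1},{"x":0,"y":0,"z":0,"wx":0,"wy":0,"wz":0,"grip":1},{"x":0,"y":0,"z":0,"wx":0,"wy":0,"wz":0,"grip":1}]'
python3 - <<'E'
from h import *
import cv2
todo(.5785,-.059,.081)
p,d=env.grab_frame("side")
cv2.imwrite("pics/s4.png",cv2.resize(p[110:230,210:370,::-1],(800,600),interpolation=cv2.INTER_CUBIC))
E
```

```text
time: 14.25
position: [0.5797, -0.0592, 0.133]
ee_rot: [[-0.977, -0.211, 0.002], [-0.211, 0.977, 0.0], [-0.002, -0.0, -1.0]]
force: [0.2, -0.3, -1.4]
finger_gap: 0.002
grip_force: 0.0
t 14.25 pos [ 0.5797 -0.0592  0.133 ] F [ 0.2 -0.3 -1.4] gap 0.0024440402458816555
shift [0.0012 0.0004 0.041 ] turn [-0.02  0.1  -0.01]
```

View pics/s4.png

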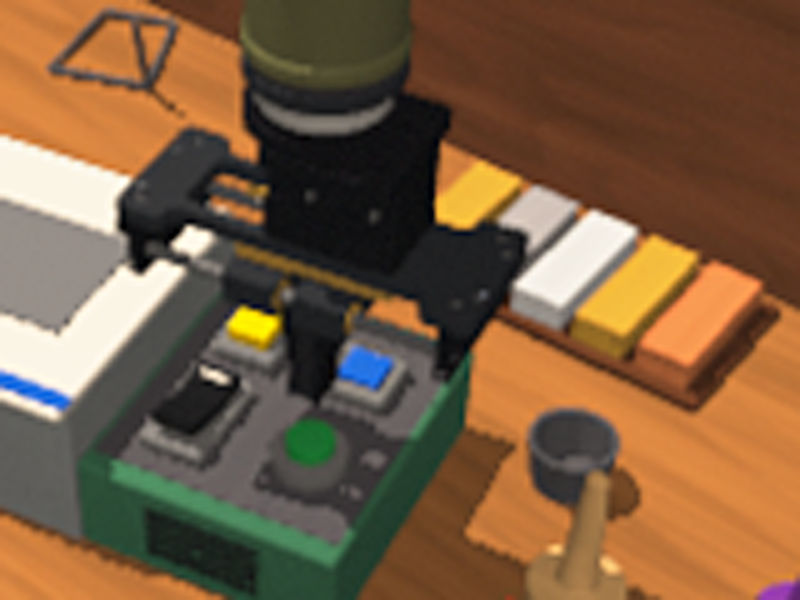

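Blue (365,368) now sits low in its frame, yellow (255,325) is still out, and the tip (312,385) is over green (310,440). Pressing green now.

```bash
python3 -m crank '[{"x":0.001,"y":0,"z":0.015,"wx":0,"wy":0,"wz":0,"grip":1},{"x":0,"y":0,"z":0.012,"wx":0,"wy":0,"wz":0,"grip":1},{"x":0,"y":0,"z":0.006,"wx":0,"wy":0,"wz":0,"grip":1},{"x":0,"y":0,"z":0.005,"wx":0,"wy":0,"wz":0,"grip":1},{"x":0,"y":0,"z":0.004,"wx":0,"wy":0,"wz":0,"grip":1},{"x":0,"y":0,"z":0.002,"wx":0,"wy":0,"wz":0,"grip":1},{"x":0,"y":0,"z":0.001,"wx":0,"wy":0,"wz":0,"grip":1},{"x":0,"y":0,"z":0,"wx":0,"wy":0,"wz":0,"grip":1}]'
```

```text
time: 15.3
position: [0.5772, -0.0596, 0.092]
ee_rot: [[-0.978, -0.211, -0.001], [-0.211, 0.978, 0.002], [0.001, 0.002, -1.0]]
force: [-14.2, 1.3, 28.4]
finger_gap: 0.004
grip_force: 14.0
```

Green is at its stop. I'll retreat straight up.

```bash
python3 -m crank '[{"x":0,"y":0,"z":-0.015,"wx":0,"wy":0,"wz":0,"grip":1},{"x":0,"y":0,"z":-0.02,"wx":0,"wy":0,"wz":0,"grip":1},{"x":0,"y":0,"z":-0.03,"wx":0,"wy":0,"wz":0,"grip":1},{"x":0,"y":0,"z":-0.03,"wx":0,"wy":0,"wz":0,"grip":1},{"x":0,"y":0,"z":-0.03,"wx":0,"wy":0,"wz":0,"grip":1},{"x":0,"y":0,"z":0,"wx":0,"wy":0,"wz":0,"grip":1},{"x":0,"y":0,"z":0,"wx":0,"wy":0,"wz":0,"grip":1},{"x":0,"y":0,"z":0,"wx":0,"wy":0,"wz":0,"grip":1}]'
python3 - <<'E'
from h import *
import cv2
p,d=env.grab_frame("side")
cv2.imwrite("pics/s5.png",cv2.resize(p[90:270,140:380,::-1],(800,600),interpolation=cv2.INTER_CUBIC))
E
```

```text
time: 16.3
position: [0.577, -0.0595, 0.2112]
ee_rot: [[-0.977, -0.211, -0.002], [-0.211, 0.977, -0.0], [0.002, 0.0, -1.0]]
force: [0.4, 0.9, 0.5]
finger_gap: 0.006
grip_force: 0.0
```

View pics/s5.png

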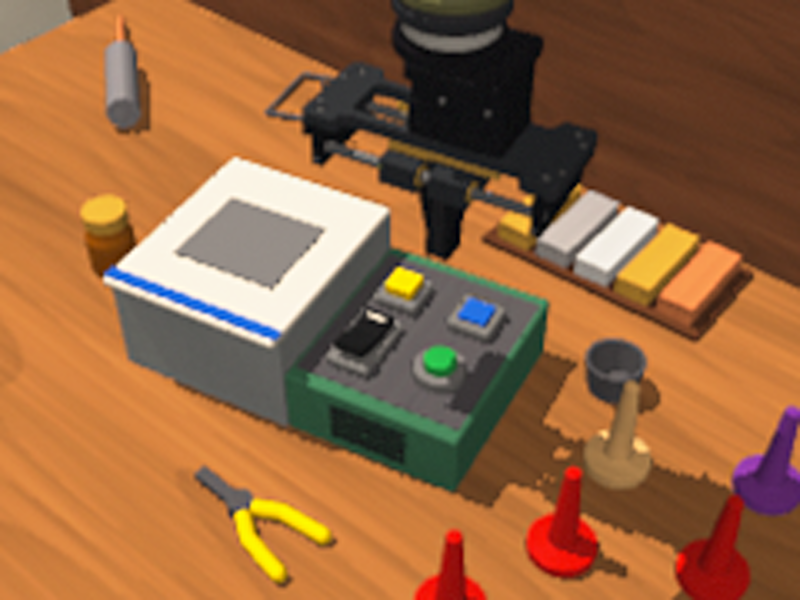

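The lid is shut, the rocker is on (378,320), and blue is in (477,312). Green (440,360) has sprung back, yellow (405,282) is out, and the loose items are undisturbed.

```bash
python3 -c "
from cell import env
print(env.sign_off())"
```

```text
the job is handed in; nothing more can be done
None
```

The job is handed in at about 16 s of the 51 s allowed, no verdict returned: the lid was pressed shut, then the rocker tipped on, blue pushed in, and green pressed and sprung back, and the last picture showed yellow still out and the loose things unmoved.

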